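# Get the hemmed-in grommet ring out of the stock tray and onto the feeder drive

## Task

The feeder drive needs the black rubber grommet ring that is hemmed in at the back of the plywood stock tray: first set the orange canister, the white insulator and the blue gear motor aside, all three standing in the grey tray, then take the ring out and slip it over the drive's upright shaft so that it lies flat on the flange. Only when the ring is on, stand the three back in the stock tray, each in the middle of the painted disc of its own colour, orange, white or blue, and let go of everything. Do not tip or drop any of the three, and leave the green scoop where it lies.

Things in the scene. Friction and masses are not known exactly. Their poses are not given: they have to be found in the camera images.
- canister: Screw-top canister of spare bushings, translucent orange with an opaque orange ribbed lid, standing on the plywood stock tray: body 58 mm across up to 69 mm, lid 54 mm across from 74 to 92 mm, 92 mm tall in all, about 0.22 kg. Its outside is round, so any grasp direction fits. Origin: centre of its underside, z up.
- insulator: Chipped white glazed ceramic spool insulator, standing upright on the stock tray: 72 mm tall, lower skirt 56 mm across (0 to 22 mm high), waist 42 mm across at 28 to 40 mm, upper skirt 54 mm across (46 to 72 mm high), about 0.26 kg. Its outside is round, so any grasp direction fits. Origin: centre of its underside, z up.
- motor: Spare gear motor, an upright cylinder 52 mm across with black foot (to 8 mm), blue can (to 62 mm) and grey metal head (to 82 mm), and a thin steel shaft, 8 mm across, to 98 mm; stands on the stock tray, about 0.38 kg. Its outside is round, so any grasp direction fits. Origin: centre of its underside, z up.
- ring: Glossy black rubber grommet ring lying flat on the stock tray, hemmed in by canister, insulator and motor at gaps under 20 mm, the tray's back wall about 30 mm beyond its edge: 62 mm outside, 40 mm hole, 14 mm thick, a groove round its outside; firm, about 0.06 kg. Origin: centre of its underside, z along its axis.
- orange_spot: Orange painted disc, 70 mm across, flat on the floor of the stock tray: the canister's standing place (it stands there at the start). The stock tray is a fixed plywood board, 190 x 240 mm, floor 12 mm above the table, open towards the robot, side lips 18 mm and back wall 45 mm high above its floor. Origin: disc centre at floor height; x points to the back wall, y along it.
- white_spot: White painted disc, 70 mm across, on the floor of the same stock tray: the insulator's standing place (it stands there at the start). Origin: disc centre at floor height; axes as for the orange disc.
- blue_spot: Blue painted disc, 70 mm across, on the floor of the same stock tray: the motor's standing place (it stands there at the start). The discs trade places between starts: one is in front of the ring, one on each side of it, centres 100 to 140 mm apart. Origin: disc centre at floor height; axes as for the orange disc.
- side_tray: Empty grey plastic tray fixed on the table, on the left or the right: 260 x 120 mm outside, 4 mm floor and walls, walls 16 mm high above the table. Origin: centre of its underside on the table; x along its 260 mm length, y across, so its inside is 252 x 112 mm and its floor lies 4 mm above the origin.
- drive: Feeder drive, fixed on the table on the other side: dark grey ribbed housing 130 x 105 mm, its motor lying to -x (to 143 mm from the origin, 73 mm high). On top a bright round flange, 100 mm across, its flat face 80 mm above the table, with an upright steel shaft, 24 mm across, standing 30 mm out of its middle. Origin: on the table below the shaft's axis, z up along the shaft.
- scoop: Green plastic pellet scoop, loose, lying on the table between the robot and the stock tray: open bowl 110 x 76 x 46 mm and a round handle, 210 mm long in all, not needed for the job. Origin: under the bowl's back wall, x towards the bowl's mouth, handle to -x.

How it is judged:
By the outcome, as a careful person would: the job done as asked, in the order asked, and still so for the second after the job is handed in, with the robot touching nothing.
It also fails if it takes over 138 s, if anything falls off the work surface, if the arm or the gripper's body presses on something with over 40 N, if the wrist force passes 120 N, or if a joint passes its speed limit or range.

## Robot

A 7-joint arm with a two-finger parallel gripper is mounted at the origin on the work surface. World frame = base frame: x ahead of the robot, y to its left, z up, the work surface at z = 0. Lengths are in m, angles in degrees, forces in N, time in s.
With the tool pointing down it reaches from about 0.425 to 0.875 m from the base axis. Payload 4.7 kg.
Tool frame: the origin (TCP) lies between the finger pads; the fingertips stand 8 mm ahead of it and the grasp point (between the pads) lies 11 mm behind it (env.tip_extent is the distance from the TCP to the fingertips, in m); z points along the fingers, y is the line along which they close (so a half turn about z gives the same grasp; the last joint's range is limited). The gripper opens to 87 mm and grips with 3 to 60 N. Pads are 19 mm wide; open, the fingers measure 117 mm over their backs; the gripper's body (75 mm by 190 mm) begins 51 mm behind the grasp point.
Start: joints at [-69.838, 18.392, -4.016, 83.108, 1.295, 78.541, -3.26], TCP at [0.215, 0.613, 0.231] pointing down, gripper open.
Joint ranges: [-163.93, 163.93], [-17.29, 119.83], [-79.2, 71.16], [3.27, 140.29], [-89.18, 269.18], [5.43, 117.66], [-154.24, 154.24]. Speed limits (degrees/s): [147.25, 147.25, 180, 180, 180, 180, 180].

## Interface

Orientations are given as [roll, pitch, yaw] about the fixed x, y, z axes, in that order (R = Rz(yaw) Ry(pitch) Rx(roll)).
In Python, from cell import sensors, vision, workorder, env gives the robot as it stands.
- The arm moves only by the tool drive_tool, never from a script. Its argument "moves" is a list of rows, each an object of numbers: "x", "y", "z": the shift along the tool's x, y, z in mm; "rx", "ry", "rz": the turn, a rotation vector about the tool's x, y, z in rad; "fingers": the closure, from -1 (fully open) to 1 (shut). In form: [{"x": .., "y": .., "z": .., "rx": .., "ry": .., "rz": .., "fingers": ..}, ...]. A call has 1 to 20 rows; each row is the pose to reach, as a shift and turn from the pose commanded when the call began, along the tool's axes at that moment; what a row does not reach only later rows make up. A row lasts 1/8 s, in which the tool goes at most 62.5 mm and 10.7 degrees, less where a joint would pass 70% of its speed; a pose out of reach is approached as far as the arm can. A call with a gripper value outside its range is refused whole. The fingers move at their own pace and stop on an object; "force" is the grip in N (left out, the last holds). Time passes only in rows, so rows that repeat a pose let the fingers close. It gives the time, the measured TCP pose, the force, the opening and the grip force at its end, in the units of the state.
- sensors.get_obs(): the state, without advancing time (a new reading comes with each control period).
- vision.read_camera(name): name is "side" or "top"; returns a dict with "image" (420x560x3 uint8, red, green, blue), "fx", "fy", "cx", "cy" (pixels), "k1" (the pictures are not rectified: a ray, as slopes to the right and down, at radius r is drawn at 1 + k1 r^2 times it, then the intrinsics apply), "R" (3x3) and "t" (3): a world point X has camera coordinates R X + t. Camera axes: x right, y down, z forward; pixel columns grow to the right and rows downward; lengths in m; the calibration is good to about 2 mm. A picture is of the moment at which its call begins. There is no depth.
- workorder.sign_off(): hands the job in; it is judged then, once.
The state is a dict: "time_s": time; "qpos": joint angles; "joint_velocities": joint speeds; "effort": joint torques, N m; "tool_pos": TCP position; "tool_rot": TCP orientation; "force": force on the tool from outside, world axes, zero at the start; "wrist_torque": the same for the moment, N m; "grip_width": finger opening in m; "grasp_force": force on a finger pad.
Only numpy, scipy, OpenCV 4.12 (cv2) and the standard library are available. Lean on these libraries where they do the work, as an engineer would, in place of code of your own. Each camera call takes 0.05 s, during which the arm holds its last target. There are 200 camera calls.

## Working session

There is one attempt and no reset: what is moved stays moved. The work goes in short steps, Python scripts to look and compute and a tool call to move; the robot and the scene stay as the last step left them, time stands still between calls to the robot, and variables do not carry over. Pictures are saved under pics/ and viewed, at most 14 in all, crops included, and the job is handed in when it is done.

Besides the shell and the picture viewer there is one more tool, called by a JSON object that holds its "method" and its "body". drive_tool: Moves the arm, as the interface text tells. Its arguments: {"type":"object","properties":{"moves":{"type":"array"},"force":{"type":"number"}},"required":["moves"]}

```bash
ls; mkdir -p pics
python3 - <<'E'
from cell import sensors, vision, workorder, env
import cv2
o=sensors.get_obs()
print({k:o[k] for k in('time_s','tool_pos','tool_rot','grip_width')})
for n in('side','top'):
    c=vision.read_camera(n); cv2.imwrite(f'pics/{n}0.png',c['image'][:,:,::-1])
    print(n,c['fx'],c['cx'],c['cy'],c['k1'],-c['R'].T@c['t'],c['R'][2])
E
```

```text
pics
{'time_s': 0.0, 'tool_pos': array([0.21529999, 0.61274265, 0.22945723]), 'tool_rot': array([-1.79891304e+02,  6.13111444e-03,  1.60645909e+02]), 'grip_width': 0.08730068117485594}
side 490.5193151029137 273.99614275328616 201.84101344270763 -0.14973577495205742 [ 0.43399184 -0.68483864  0.89375142] [ 0.12363405  0.62711993 -0.76904826]
top 381.29664336733873 278.375173484589 212.4630909571782 -0.00889278696749524 [0.41242919 0.00609368 0.77412981] [ 0.2083122  -0.00323829 -0.97805702]
```

View pics/side0.png

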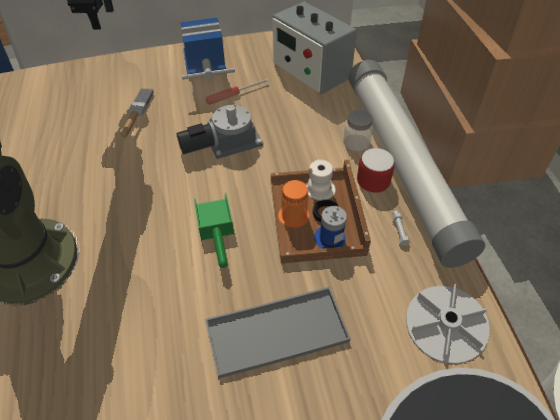

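View pics/top0.png

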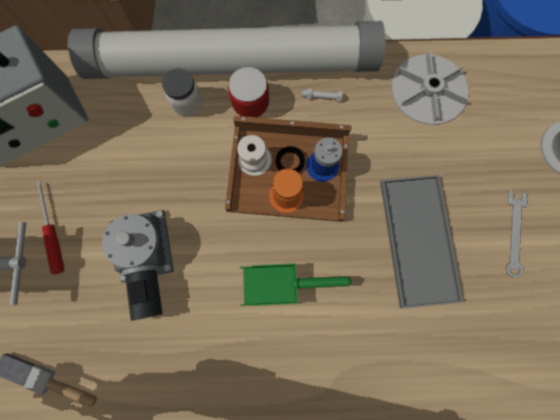

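Top view: stock tray near (290,170) with canister (288,185) in front, insulator (254,150) on the left, motor (327,155) on the right and the ring at (291,160). The grey tray is on the right at (421,241), the drive on the left with its shaft at (123,238), and the scoop at (270,285). The side view agrees. Next I'll measure.

```bash
cat > h.py <<'E'
from cell import sensors, vision, workorder, env
import numpy as np, cv2
def cam(n): return vision.read_camera(n)
def KD(c): return np.array([[c['fx'],0,c['cx']],[0,c['fy'],c['cy']],[0,0,1.]]), np.array([c['k1'],0,0,0,0.])
def ray(c,p):
    K,D=KD(c); u=cv2.undistortPoints(np.array(p,float).reshape(-1,1,2),K,D).reshape(-1,2)
    return -c['R'].T@c['t'], np.c_[u,np.ones(len(u))]@c['R']
def plane(c,p,z):
    o,d=ray(c,p); return o+d*((z-o[2])/d[:,2])[:,None]
def proj(c,X):
    K,D=KD(c); return cv2.projectPoints(np.array(X,float).reshape(-1,1,3),cv2.Rodrigues(c['R'])[0],np.array(c['t'],float),K,D)[0].reshape(-1,2)
def two(c1,p1,c2,p2):
    o1,d1=ray(c1,p1);o2,d2=ray(c2,p2);d1=d1[0];d2=d2[0]
    s=np.linalg.lstsq(np.c_[d1,-d2],o2-o1,rcond=None)[0]
    a,b=o1+s[0]*d1,o2+s[1]*d2
    return (a+b)/2,np.linalg.norm(a-b)
def comps(mask,amin=60):
    n,l,s,ce=cv2.connectedComponentsWithStats(mask.astype(np.uint8))
    return sorted([(s[i,4],ce[i].round(1),s[i,:4],l==i) for i in range(1,n) if s[i,4]>=amin],key=lambda a:-a[0])
def crop(im,x,y,w,h,k): return cv2.resize(im[y:y+h,x:x+w],None,fx=k,fy=k,interpolation=cv2.INTER_CUBIC)
E
python3 - <<'E'
from h import *
s=cam('side')['image'];t=cam('top')['image']
A=np.vstack([np.hstack([crop(t,225,115,133,100,3),crop(t,70,200,133,100,3)]),np.hstack([crop(s,260,150,133,100,3),crop(s,170,80,133,100,3)])])
cv2.imwrite('pics/m1.png',A[:,:,::-1])
for n,im in(('side',s),('top',t)):
    hsv=cv2.cvtColor(im,cv2.COLOR_RGB2HSV).astype(int);H,S,V=hsv[...,0],hsv[...,1],hsv[...,2]
    for nm,m in(('orange',(H>=5)&(H<14)&(S>210)&(V>170)),('blue',(H>105)&(H<130)&(S>120)),('green',(H>45)&(H<80)&(S>120)),('grey',(S<50)&(V>60)&(V<115))):
        for q in comps(m)[:6]: print(n,nm,q[0],q[1],q[2])
E
```

```text
side blue 1235 [204.   50.1] [183  31  43  42]
side blue 398 [327.2 237.5] [314 226  31  22]
side blue 179 [ 4.3 63.1] [ 0 52 13 21]
side blue 157 [198.6  21.8] [181  18  37   9]
side green 1387 [215.  224.9] [195 198  39  70]
side grey 19842 [209.9  35.3] [  0   0 426 153]
side grey 10783 [509.3 229.8] [394 152 166 178]
side grey 1537 [278.3 323.7] [207 289 143  89]
side grey 1056 [442.6 329.1] [412 293  71  70]
side grey 400 [230.  131.5] [203 119  60  28]
side grey 287 [141.3 101.4] [129  89  24  27]
top blue 2883 [519.  18.] [471   0  89  37]
top blue 477 [320.4 169.8] [307 154  32  27]
top green 2452 [280.1 283.9] [244 264 107  41]
top grey 10915 [236.8  37.7] [ 67   0 325 116]
top grey 7924 [420.5 241.6] [381 175  82 133]
top grey 4094 [ 32.8 113.5] [  0  25  86 141]
top grey 991 [ 23.  373.2] [  0 354  54  41]
top grey 381 [145.2 248.9] [121 210  43  73]
top grey 361 [433.9  96.2] [402  88  65  18]
```

View pics/m1.png

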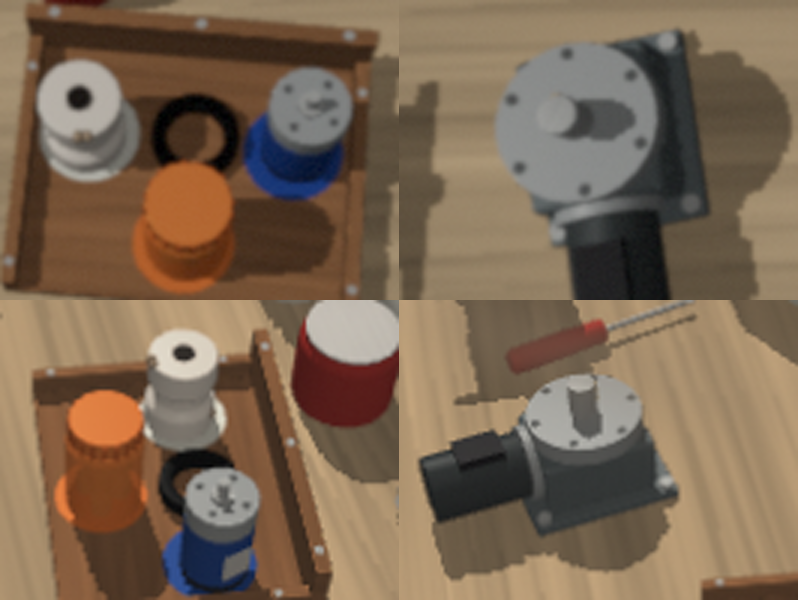

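Tile edges read: lid centre (188,200), insulator top (79,98), motor head (309,106), ring (195,137), flange (576,122). The disc rims are partly visible. Now converting to positions.

Run:
```python
from h import *
s=cam('side');t=cam('top')
T=lambda u,v:(225+(u-1)/3,115+(v-1)/3); TD=lambda u,v:(70+(u-400)/3,200+(v-1)/3)
S=lambda u,v:(260+(u-1)/3,150+(v-301)/3); SD=lambda u,v:(170+(u-400)/3,80+(v-301)/3)
P=lambda n,a,b,z:print(n,'top',plane(t,a,z)[0].round(4)if a else'','side',plane(s,b,z)[0].round(4)if b else'')
P('lid',T(188,200),S(106,419),.104)
P('ins',T(79,98),S(182,360),.084)
P('mot',T(309,106),S(222,499),.094)
P('ring',T(195,137),None,.026)
P('flange',TD(576.5,122),SD(583.5,412),.08)
P('shaft',TD(556,113),SD(582,382),.11)
P('odisc',T(183,239),None,.012);P('wdisc',T(89,127),None,.012);P('bdisc',T(293.5,147),None,.012)
# side tray by mask
im=t['image'];hsv=cv2.cvtColor(im,cv2.COLOR_RGB2HSV).astype(int)
q=[q for q in comps((hsv[...,1]<50)&(hsv[...,2]>40)&(hsv[...,2]<125)) if abs(q[1][0]-421)<8 and abs(q[1][1]-241)<8][0]
r=cv2.minAreaRect(np.argwhere(q[3])[:,::-1].astype(np.float32)); b=cv2.boxPoints(r)
w=plane(t,b,.016); print(q[0],w.round(3),w.mean(0),[np.linalg.norm(w[i]-w[i-1]).round(3) for i in range(4)])
g=comps((hsv[...,0]>45)&(hsv[...,0]<80)&(hsv[...,1]>120))[0]
x,y,ww,hh=g[2];print('scoop',plane(t,[(x,y),(x+ww,y),(x+ww,y+hh),(x,y+hh)],.03).round(3))
# stock tray corners rough: lips z .03, back .057
print('lips',plane(t,[T(33,66),T(8,260),T(362,92),T(352,290)],.03).round(4),'back',plane(t,[T(28,10),T(380,35)],.057).round(4))
```

```text
lid top [ 0.6129 -0.0141  0.104 ] side [ 0.612  -0.0166  0.104 ]
ins top [0.6887 0.053  0.084 ] side [0.6867 0.0454 0.084 ]
mot top [ 0.6754 -0.0925  0.094 ] side [ 0.6752 -0.097   0.094 ]
ring top [ 0.6812 -0.0226  0.026 ] side 
flange top [0.5154 0.2798 0.08  ] side [0.517  0.2766 0.08  ]
shaft top [0.5166 0.2803 0.11  ] side [0.5185 0.2795 0.11  ]
odisc top [ 0.6126 -0.0125  0.012 ] side 
wdisc top [0.6957 0.0511 0.012 ] side 
bdisc top [ 0.677  -0.0919  0.012 ] side 
7967 [[ 0.636 -0.207  0.016]
 [ 0.655 -0.339  0.016]
 [ 0.388 -0.349  0.016]
 [ 0.373 -0.226  0.016]] [ 0.51289183 -0.28054575  0.016     ] [np.float64(0.265), np.float64(0.133), np.float64(0.267), np.float64(0.124)]
scoop [[ 0.471  0.073  0.03 ]
 [ 0.465 -0.134  0.03 ]
 [ 0.388 -0.129  0.03 ]
 [ 0.393  0.074  0.03 ]]
lips [[ 0.7349  0.0883  0.03  ]
 [ 0.5966  0.1055  0.03  ]
 [ 0.7094 -0.1389  0.03  ]
 [ 0.5698 -0.1234  0.03  ]] back [[ 0.7638  0.0886  0.057 ]
 [ 0.7391 -0.1484  0.057 ]]
```

```bash
cat >> h.py <<'E'
from scipy.spatial.transform import Rotation as Ro
def go(*pts,yaw=174.):
    o=sensors.get_obs(); R=Ro.from_euler('xyz',o['tool_rot'],degrees=True)
    print('t',round(float(o['time_s']),2),'tcp',o['tool_pos'].round(4),o['tool_rot'].round(2),'w',round(float(o['grip_width']),4),'g',o['grasp_force'],'F',np.round(o['force'],1))
    print(' turn',(R.inv()*Ro.from_euler('xyz',[180,0,yaw],degrees=True)).as_rotvec().round(3))
    for p in pts: print(' ',p,'->',(R.inv().apply(np.array(p)-o['tool_pos'])*1000).round(1))
E
python3 -c "
from h import *
go((.6125,-.015,.23),(.6125,-.015,.057))"
```

```text
t 0.3 tcp [0.2154 0.6131 0.2302] [-179.97    0.    160.64] w 0.0871 g 0.0 F [ 0.4  0.5 -0.5]
 turn [-0.001 -0.    -0.233]
  (0.6125, -0.015, 0.23) -> [-5.828e+02 -4.610e+02  5.000e-01]
  (0.6125, -0.015, 0.057) -> [-582.8 -460.9  173.5]
```

{"method": "drive_tool", "body": {"moves": [{"x":-20,"y":-16,"rz":-0.02,"fingers":-1},{"x":-60,"y":-47,"rz":-0.04,"fingers":-1},{"x":-105,"y":-83,"rz":-0.06,"fingers":-1},{"x":-150,"y":-119,"rz":-0.08,"fingers":-1},{"x":-195,"y":-154,"rz":-0.1,"fingers":-1},{"x":-240,"y":-190,"rz":-0.12,"fingers":-1},{"x":-285,"y":-225,"rz":-0.14,"fingers":-1},{"x":-330,"y":-261,"rz":-0.16,"fingers":-1},{"x":-375,"y":-297,"rz":-0.18,"fingers":-1},{"x":-420,"y":-332,"rz":-0.2,"fingers":-1},{"x":-465,"y":-368,"rz":-0.22,"fingers":-1},{"x":-510,"y":-403,"rz":-0.233,"fingers":-1},{"x":-545,"y":-431,"rz":-0.233,"fingers":-1},{"x":-570,"y":-451,"rz":-0.233,"fingers":-1},{"x":-583,"y":-461,"rz":-0.233,"fingers":-1},{"x":-583,"y":-461,"rz":-0.233,"fingers":-1}]}}

```text
invalid input at $.moves[0]: expected keys x, y, z, rx, ry, rz, fingers
```

```bash
python3 -c "
from h import *
go((.6125,-.015,.23),(.6125,-.015,.057))
s=cam('side');t=cam('top')
cv2.imwrite('pics/m2.png',np.hstack([crop(t['image'],215,100,160,150,2.5),crop(s['image'],230,100,160,150,2.5)])[:,:,::-1])"
```

```text
t 0.3 tcp [0.2154 0.6131 0.2302] [-179.97    0.    160.64] w 0.0871 g 0.0 F [ 0.4  0.5 -0.5]
 turn [-0.001 -0.    -0.233]
  (0.6125, -0.015, 0.23) -> [-5.828e+02 -4.610e+02  5.000e-01]
  (0.6125, -0.015, 0.057) -> [-582.8 -460.9  173.5]
```

View pics/m2.png

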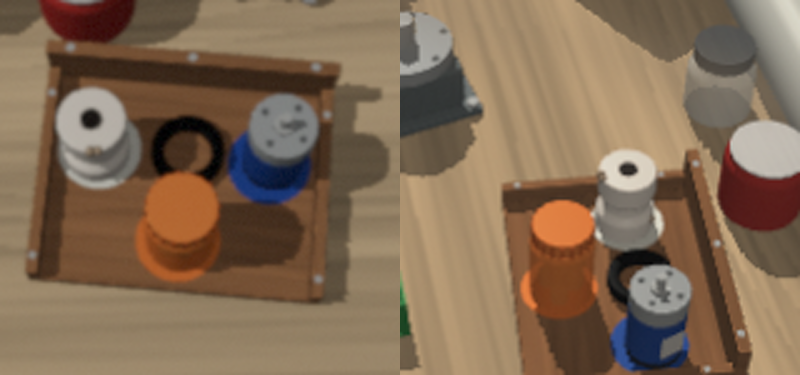

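The move was refused because every key has to be present, so the picture shows the unchanged scene (canister at tile (182,210), motor at (283,130)). I'll resend it with all keys.

{"method": "drive_tool", "body": {"moves": [{"x":-20,"y":-16,"z":0,"rx":0,"ry":0,"rz":-0.02,"fingers":-1},{"x":-60,"y":-47,"z":0,"rx":0,"ry":0,"rz":-0.04,"fingers":-1},{"x":-105,"y":-83,"z":0,"rx":0,"ry":0,"rz":-0.06,"fingers":-1},{"x":-150,"y":-119,"z":0,"rx":0,"ry":0,"rz":-0.08,"fingers":-1},{"x":-195,"y":-154,"z":0,"rx":0,"ry":0,"rz":-0.1,"fingers":-1},{"x":-240,"y":-190,"z":0,"rx":0,"ry":0,"rz":-0.12,"fingers":-1},{"x":-285,"y":-225,"z":0,"rx":0,"ry":0,"rz":-0.14,"fingers":-1},{"x":-330,"y":-261,"z":0,"rx":0,"ry":0,"rz":-0.16,"fingers":-1},{"x":-375,"y":-297,"z":0,"rx":0,"ry":0,"rz":-0.18,"fingers":-1},{"x":-420,"y":-332,"z":0,"rx":0,"ry":0,"rz":-0.2,"fingers":-1},{"x":-465,"y":-368,"z":0,"rx":0,"ry":0,"rz":-0.22,"fingers":-1},{"x":-510,"y":-403,"z":0,"rx":0,"ry":0,"rz":-0.233,"fingers":-1},{"x":-545,"y":-431,"z":0,"rx":0,"ry":0,"rz":-0.233,"fingers":-1},{"x":-570,"y":-451,"z":0,"rx":0,"ry":0,"rz":-0.233,"fingers":-1},{"x":-583,"y":-461,"z":0,"rx":0,"ry":0,"rz":-0.233,"fingers":-1},{"x":-583,"y":-461,"z":0,"rx":0,"ry":0,"rz":-0.233,"fingers":-1}]}}

```text
time_s: 2.4
tool_pos: [0.6128, -0.0154, 0.2304]
tool_rot: [-180.0, -0.0, 173.9]
force: [-0.1, 0.1, 0.4]
grip_width: 0.0872
grasp_force: 0.0
```

```bash
python3 -c "
from h import *
go((.6125,-.015,.23),(.6125,-.015,.057))
s=cam('side');t=cam('top')
cv2.imwrite('pics/m3.png',np.hstack([crop(t['image'],215,100,160,150,2.5),crop(s['image'],230,100,160,150,2.5)])[:,:,::-1])"
```

```text
t 2.4 tcp [ 0.6128 -0.0154  0.2304] [-1.7999e+02 -2.0000e-02  1.7392e+02] w 0.0872 g 0.0 F [-0.1  0.1  0.4]
 turn [-0.    -0.    -0.001]
  (0.6125, -0.015, 0.23) -> [0.3 0.4 0.4]
  (0.6125, -0.015, 0.057) -> [  0.2   0.4 173.4]
```

View pics/m3.png

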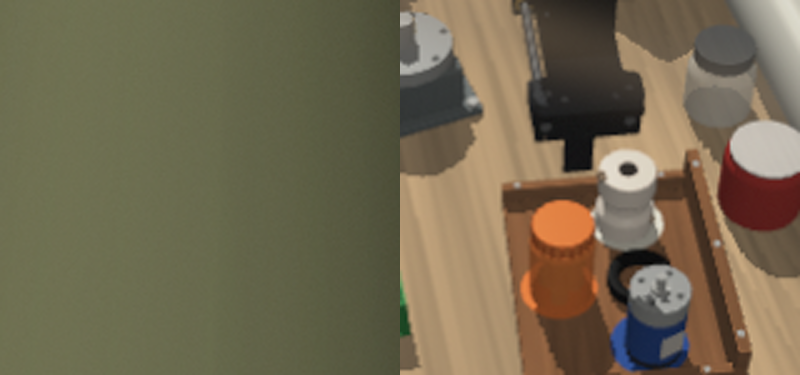

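The arm blocks the top view, and the side view shows the fingers above the canister (tile (578,150)). The pose is accurate, so I'll descend and grip.

{"method": "drive_tool", "body": {"force": 30, "moves": [{"x":0,"y":0,"z":30,"rx":0,"ry":0,"rz":0,"fingers":-1},{"x":0,"y":0,"z":70,"rx":0,"ry":0,"rz":0,"fingers":-1},{"x":0,"y":0,"z":110,"rx":0,"ry":0,"rz":0,"fingers":-1},{"x":0,"y":0,"z":145,"rx":0,"ry":0,"rz":0,"fingers":-1},{"x":0,"y":0,"z":165,"rx":0,"ry":0,"rz":0,"fingers":-1},{"x":0,"y":0,"z":173,"rx":0,"ry":0,"rz":0,"fingers":-1},{"x":0,"y":0,"z":173,"rx":0,"ry":0,"rz":0,"fingers":-0.1},{"x":0,"y":0,"z":173,"rx":0,"ry":0,"rz":0,"fingers":0.2},{"x":0,"y":0,"z":173,"rx":0,"ry":0,"rz":0,"fingers":0.6},{"x":0,"y":0,"z":173,"rx":0,"ry":0,"rz":0,"fingers":1},{"x":0,"y":0,"z":173,"rx":0,"ry":0,"rz":0,"fingers":1},{"x":0,"y":0,"z":173,"rx":0,"ry":0,"rz":0,"fingers":1}]}}

```text
time_s: 4.0
tool_pos: [0.6133, -0.0148, 0.0584]
tool_rot: [180.0, 0.1, 174.0]
force: [-1.3, -0.2, 5.7]
grip_width: 0.0574
grasp_force: 30.0
```

```bash
python3 -c "
from h import *
u=np.array([np.cos(np.radians(3.2)),np.sin(np.radians(3.2))]);c=np.array([.513,-.281])
for k in(-.078,0,.078): print(k,c+k*u)
p=c+.078*u
go((.6125,-.015,.21),(.575,-.1,.21),(*p,.21),(*p,.051))
s=cam('side');cv2.imwrite('pics/m4.png',crop(s['image'],230,100,160,150,3)[:,:,::-1])"
```

```text
-0.078 [ 0.43512162 -0.28535408]
0 [ 0.513 -0.281]
0.078 [ 0.59087838 -0.27664592]
t 4.0 tcp [ 0.6133 -0.0148  0.0584] [1.7997e+02 7.0000e-02 1.7400e+02] w 0.0574 g 29.99869829043746 F [-1.3 -0.2  5.7]
 turn [ 0.001  0.001 -0.   ]
  (0.6125, -0.015, 0.21) -> [   0.6   -0.2 -151.6]
  (0.575, -0.1, 0.21) -> [  29.   -88.7 -151.7]
  (np.float64(0.5908783796061945), np.float64(-0.2766459226105332), 0.21) -> [  -5.3 -262.7 -151.7]
  (np.float64(0.5908783796061945), np.float64(-0.2766459226105332), 0.051) -> [  -5.1 -262.8    7.3]
```

View pics/m4.png

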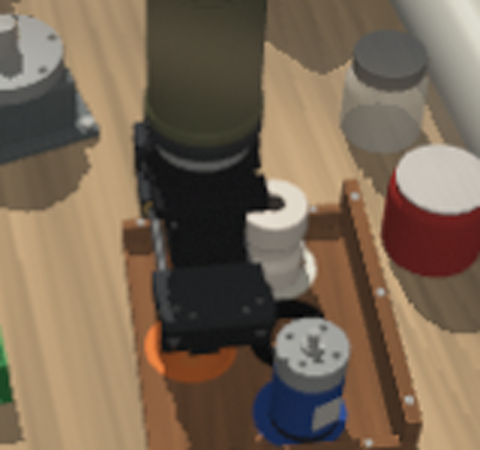

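The grip is good: 57.4 mm, with the canister in the fingers under the gripper at tile (205,330). Carrying it to the far slot of the grey tray.

{"method": "drive_tool", "body": {"moves": [{"x":0,"y":0,"z":-10,"rx":0,"ry":0,"rz":0,"fingers":1},{"x":0,"y":0,"z":-35,"rx":0,"ry":0,"rz":0,"fingers":1},{"x":0,"y":0,"z":-75,"rx":0,"ry":0,"rz":0,"fingers":1},{"x":0,"y":0,"z":-110,"rx":0,"ry":0,"rz":0,"fingers":1},{"x":0,"y":-10,"z":-130,"rx":0,"ry":0,"rz":0,"fingers":1},{"x":0,"y":-35,"z":-140,"rx":0,"ry":0,"rz":0,"fingers":1},{"x":-1,"y":-75,"z":-140,"rx":0,"ry":0,"rz":0,"fingers":1},{"x":-2,"y":-120,"z":-140,"rx":0,"ry":0,"rz":0,"fingers":1},{"x":-3,"y":-165,"z":-140,"rx":0,"ry":0,"rz":0,"fingers":1},{"x":-4,"y":-210,"z":-140,"rx":0,"ry":0,"rz":0,"fingers":1},{"x":-5,"y":-242,"z":-130,"rx":0,"ry":0,"rz":0,"fingers":1},{"x":-5,"y":-258,"z":-110,"rx":0,"ry":0,"rz":0,"fingers":1},{"x":-5,"y":-263,"z":-80,"rx":0,"ry":0,"rz":0,"fingers":1},{"x":-5,"y":-263,"z":-50,"rx":0,"ry":0,"rz":0,"fingers":1},{"x":-5,"y":-263,"z":-25,"rx":0,"ry":0,"rz":0,"fingers":1},{"x":-5,"y":-263,"z":-10,"rx":0,"ry":0,"rz":0,"fingers":1},{"x":-5,"y":-263,"z":0,"rx":0,"ry":0,"rz":0,"fingers":1},{"x":-5,"y":-263,"z":3,"rx":0,"ry":0,"rz":0,"fingers":1},{"x":-5,"y":-263,"z":3,"rx":0,"ry":0,"rz":0,"fingers":1}]}}

```text
time_s: 6.42
tool_pos: [0.5906, -0.2771, 0.0551]
tool_rot: [-180.0, 0.1, 174.0]
force: [-0.2, 0.7, -2.0]
grip_width: 0.0579
grasp_force: 30.0
```

```bash
python3 -c "
from h import *
go((.591,-.2765,.051))
s=cam('side');t=cam('top')
cv2.imwrite('pics/m5.png',np.hstack([crop(t['image'],360,150,130,180,3),crop(s['image'],200,250,160,180,3)])[:600,:800,::-1])"
```

```text
t 6.42 tcp [ 0.5906 -0.2771  0.0551] [-1.7999e+02  5.0000e-02  1.7400e+02] w 0.0579 g 29.99961767345667 F [-0.2  0.7 -2. ]
 turn [-0.     0.001  0.   ]
  (0.591, -0.2765, 0.051) -> [-0.3  0.7  4.1]Traceback (most recent call last):
  File "<string>", line 5, in <module>
    cv2.imwrite('pics/m5.png',np.hstack([crop(t['image'],360,150,130,180,3),crop(s['image'],200,250,160,180,3)])[:600,:800,::-1])
                              ~~~~~~~~~^^^^^^^^^^^^^^^^^^^^^^^^^^^^^^^^^^^^^^^^^^^^^^^^^^^^^^^^^^^^^^^^^^^^^^^^^
    return _nx.concatenate(arrs, 1, dtype=dtype, casting=casting)
           ~~~~~~~~~~~~~~~^^^^^^^^^^^^^^^^^^^^^^^^^^^^^^^^^^^^^^^
ValueError: all the input array dimensions except for the concatenation axis must match exactly, but along dimension 0, the array at index 0 has size 540 and the array at index 1 has size 510
```

{"method": "drive_tool", "body": {"moves": [{"x":0,"y":0,"z":2,"rx":0,"ry":0,"rz":0,"fingers":1},{"x":0,"y":0,"z":4,"rx":0,"ry":0,"rz":0,"fingers":1},{"x":0,"y":0,"z":4,"rx":0,"ry":0,"rz":0,"fingers":1}]}}

```text
time_s: 6.9
tool_pos: [0.5902, -0.2769, 0.0505]
tool_rot: [180.0, 0.0, 174.0]
force: [0.5, 0.0, -3.6]
grip_width: 0.0574
grasp_force: 30.0
```

{"method": "drive_tool", "body": {"moves": [{"x":0,"y":0,"z":1,"rx":0,"ry":0,"rz":0,"fingers":1},{"x":0,"y":0,"z":1,"rx":0,"ry":0,"rz":0,"fingers":1}]}}

```text
time_s: 7.15
tool_pos: [0.5902, -0.277, 0.0504]
tool_rot: [180.0, 0.0, 174.0]
force: [-3.2, 1.3, 5.1]
grip_width: 0.0576
grasp_force: 30.0
```

{"method": "drive_tool", "body": {"moves": [{"x":0,"y":0,"z":1,"rx":0,"ry":0,"rz":0,"fingers":0},{"x":0,"y":0,"z":1,"rx":0,"ry":0,"rz":0,"fingers":-1},{"x":0,"y":0,"z":0,"rx":0,"ry":0,"rz":0,"fingers":-1},{"x":0,"y":0,"z":0,"rx":0,"ry":0,"rz":0,"fingers":-1},{"x":0,"y":0,"z":-20,"rx":0,"ry":0,"rz":0,"fingers":-1},{"x":0,"y":0,"z":-60,"rx":0,"ry":0,"rz":0,"fingers":-1},{"x":0,"y":0,"z":-105,"rx":0,"ry":0,"rz":0,"fingers":-1},{"x":-2,"y":10,"z":-130,"rx":0,"ry":0,"rz":0,"fingers":-1},{"x":-8,"y":40,"z":-140,"rx":0,"ry":0,"rz":0,"fingers":-1},{"x":-17,"y":90,"z":-140,"rx":0,"ry":0,"rz":0,"fingers":-1},{"x":-27,"y":140,"z":-140,"rx":0,"ry":0,"rz":0,"fingers":-1},{"x":-36,"y":190,"z":-140,"rx":0,"ry":0,"rz":0,"fingers":-1},{"x":-46,"y":240,"z":-140,"rx":0,"ry":0,"rz":0,"fingers":-1},{"x":-55,"y":290,"z":-140,"rx":0,"ry":0,"rz":0,"fingers":-1},{"x":-61,"y":322,"z":-140,"rx":0,"ry":0,"rz":0,"fingers":-1},{"x":-64,"y":336,"z":-130,"rx":0,"ry":0,"rz":0,"fingers":-1},{"x":-64,"y":336,"z":-110,"rx":0,"ry":0,"rz":0,"fingers":-1},{"x":-64,"y":336,"z":-100,"rx":0,"ry":0,"rz":0,"fingers":-1}]}}

```text
time_s: 9.4
tool_pos: [0.6876, 0.0476, 0.1473]
tool_rot: [-179.9, -0.2, 173.8]
force: [-0.7, -0.2, -0.5]
grip_width: 0.0869
grasp_force: 0.0
```

```bash
python3 -c "
from h import *
go((.689,.051,.060))
t=cam('top');s=cam('side')
cv2.imwrite('pics/m5.png',np.hstack([crop(t['image'],360,150,130,180,3),crop(s['image'],230,200,130,180,3)])[:,:,::-1])"
```

```text
t 9.4 tcp [0.6876 0.0476 0.1473] [-1.7988e+02 -1.6000e-01  1.7382e+02] w 0.0869 g 0.0 F [-0.7 -0.2 -0.5]
 turn [-0.002 -0.003 -0.003]
  (0.689, 0.051, 0.06) -> [-1.3  3.7 87.3]
```

View pics/m5.png

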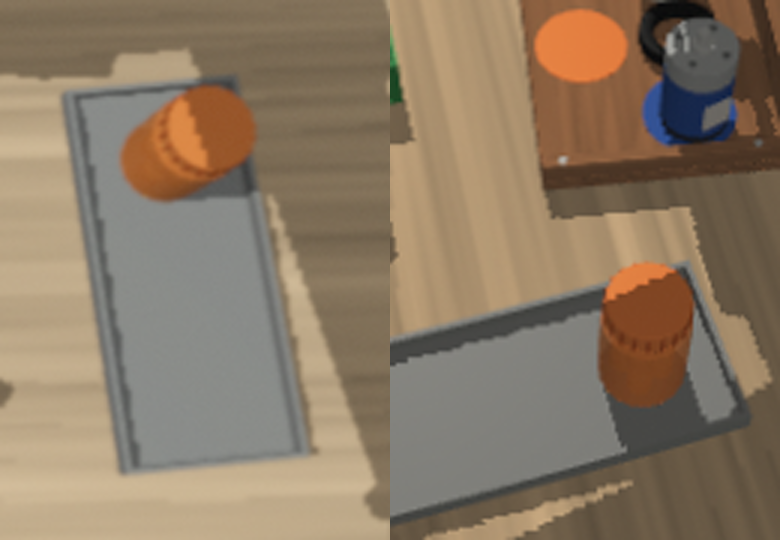

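The canister stands upright in the grey tray (top tile (190,140)), and the orange disc is now bare at side tile (580,45). Descending on the insulator.

{"method": "drive_tool", "body": {"force": 30, "moves": [{"x":0,"y":0,"z":20,"rx":0,"ry":0,"rz":0,"fingers":-1},{"x":0,"y":0,"z":50,"rx":0,"ry":0,"rz":0,"fingers":-1},{"x":0,"y":0,"z":75,"rx":0,"ry":0,"rz":0,"fingers":-1},{"x":0,"y":0,"z":87,"rx":0,"ry":0,"rz":0,"fingers":-1},{"x":0,"y":0,"z":87,"rx":0,"ry":0,"rz":0,"fingers":-0.1},{"x":0,"y":0,"z":87,"rx":0,"ry":0,"rz":0,"fingers":0.2},{"x":0,"y":0,"z":87,"rx":0,"ry":0,"rz":0,"fingers":0.6},{"x":0,"y":0,"z":87,"rx":0,"ry":0,"rz":0,"fingers":1},{"x":0,"y":0,"z":87,"rx":0,"ry":0,"rz":0,"fingers":1},{"x":0,"y":0,"z":87,"rx":0,"ry":0,"rz":0,"fingers":1}]}}

```text
time_s: 10.75
tool_pos: [0.6897, 0.0514, 0.0635]
tool_rot: [179.9, 0.1, 174.0]
force: [-0.2, 2.5, 3.9]
grip_width: 0.0531
grasp_force: 30.0
```

```bash
python3 -c "
from h import *
go((.513,-.281,.2),(.436,-.2855,.2))
t=cam('top');s=cam('side')
print(((proj(t,[(.513,-.281,.004),(.436,-.2855,.004),(.591,-.2765,.004)])-[360,150])*3).round(0))
w=plane(t,np.array([(82,98),(240,88),(303,450),(130,465)])/3+[360,150],.008);print(w.round(3),w.mean(0))"
```

```text
t 10.75 tcp [0.6897 0.0514 0.0635] [1.7992e+02 9.0000e-02 1.7403e+02] w 0.0531 g 29.970677667567998 F [-0.2  2.5  3.9]
 turn [0.001 0.002 0.   ]
  (0.513, -0.281, 0.2) -> [ 140.9 -348.8 -137.2]
  (0.436, -0.2855, 0.2) -> [ 217.  -361.3 -137.3]
[[177. 268.]
 [195. 382.]
 [159. 156.]]
[[ 0.633 -0.226  0.008]
 [ 0.637 -0.337  0.008]
 [ 0.39  -0.35   0.008]
 [ 0.384 -0.236  0.008]] [ 0.51121921 -0.28697121  0.008     ]
```

{"method": "drive_tool", "body": {"moves": [{"x":0,"y":0,"z":-10,"rx":0,"ry":0,"rz":0,"fingers":1},{"x":0,"y":0,"z":-35,"rx":0,"ry":0,"rz":0,"fingers":1},{"x":3,"y":-5,"z":-75,"rx":0,"ry":0,"rz":0,"fingers":1},{"x":12,"y":-20,"z":-110,"rx":0,"ry":0,"rz":0,"fingers":1},{"x":30,"y":-50,"z":-125,"rx":0,"ry":0,"rz":0,"fingers":1},{"x":53,"y":-90,"z":-130,"rx":0,"ry":0,"rz":0,"fingers":1},{"x":77,"y":-130,"z":-130,"rx":0,"ry":0,"rz":0,"fingers":1},{"x":101,"y":-170,"z":-130,"rx":0,"ry":0,"rz":0,"fingers":1},{"x":125,"y":-210,"z":-130,"rx":0,"ry":0,"rz":0,"fingers":1},{"x":148,"y":-250,"z":-130,"rx":0,"ry":0,"rz":0,"fingers":1},{"x":172,"y":-290,"z":-130,"rx":0,"ry":0,"rz":0,"fingers":1},{"x":196,"y":-330,"z":-125,"rx":0,"ry":0,"rz":0,"fingers":1},{"x":210,"y":-354,"z":-110,"rx":0,"ry":0,"rz":0,"fingers":1},{"x":217,"y":-366,"z":-85,"rx":0,"ry":0,"rz":0,"fingers":1},{"x":217,"y":-366,"z":-55,"rx":0,"ry":0,"rz":0,"fingers":1},{"x":217,"y":-366,"z":-28,"rx":0,"ry":0,"rz":0,"fingers":1},{"x":217,"y":-366,"z":-10,"rx":0,"ry":0,"rz":0,"fingers":1},{"x":217,"y":-366,"z":0,"rx":0,"ry":0,"rz":0,"fingers":1},{"x":217,"y":-366,"z":4,"rx":0,"ry":0,"rz":0,"fingers":1},{"x":217,"y":-366,"z":4,"rx":0,"ry":0,"rz":0,"fingers":1}]}}

```text
time_s: 13.35
tool_pos: [0.4352, -0.291, 0.0589]
tool_rot: [-180.0, 0.0, 174.0]
force: [-0.5, 0.2, -3.0]
grip_width: 0.053
grasp_force: 30.0
```

{"method": "drive_tool", "body": {"moves": [{"x":0,"y":0,"z":2,"rx":0,"ry":0,"rz":0,"fingers":1},{"x":0,"y":0,"z":4,"rx":0,"ry":0,"rz":0,"fingers":1},{"x":0,"y":0,"z":4,"rx":0,"ry":0,"rz":0,"fingers":1}]}}

```text
time_s: 13.72
tool_pos: [0.4354, -0.291, 0.0554]
tool_rot: [180.0, 0.1, 174.0]
force: [-0.8, 2.6, 4.1]
grip_width: 0.0529
grasp_force: 30.0
```

{"method": "drive_tool", "body": {"moves": [{"x":0,"y":0,"z":4,"rx":0,"ry":0,"rz":0,"fingers":0},{"x":0,"y":0,"z":4,"rx":0,"ry":0,"rz":0,"fingers":-1},{"x":0,"y":0,"z":3,"rx":0,"ry":0,"rz":0,"fingers":-1},{"x":0,"y":0,"z":3,"rx":0,"ry":0,"rz":0,"fingers":-1},{"x":0,"y":0,"z":-20,"rx":0,"ry":0,"rz":0,"fingers":-1},{"x":0,"y":0,"z":-60,"rx":0,"ry":0,"rz":0,"fingers":-1},{"x":0,"y":0,"z":-105,"rx":0,"ry":0,"rz":0,"fingers":-1},{"x":-12,"y":12,"z":-125,"rx":0,"ry":0,"rz":0,"fingers":-1},{"x":-40,"y":40,"z":-130,"rx":0,"ry":0,"rz":0,"fingers":-1},{"x":-75,"y":76,"z":-130,"rx":0,"ry":0,"rz":0,"fingers":-1},{"x":-110,"y":111,"z":-130,"rx":0,"ry":0,"rz":0,"fingers":-1},{"x":-145,"y":147,"z":-130,"rx":0,"ry":0,"rz":0,"fingers":-1},{"x":-180,"y":182,"z":-130,"rx":0,"ry":0,"rz":0,"fingers":-1},{"x":-205,"y":208,"z":-125,"rx":0,"ry":0,"rz":0,"fingers":-1},{"x":-218,"y":221,"z":-110,"rx":0,"ry":0,"rz":0,"fingers":-1},{"x":-218,"y":221,"z":-95,"rx":0,"ry":0,"rz":0,"fingers":-1},{"x":-218,"y":221,"z":-95,"rx":0,"ry":0,"rz":0,"fingers":-1}]}}

```text
time_s: 15.85
tool_pos: [0.6723, -0.0957, 0.1472]
tool_rot: [-179.9, -0.3, 173.8]
force: [0.8, -0.0, -0.2]
grip_width: 0.0872
grasp_force: 0.0
```

```bash
python3 -c "
from h import *
go((.6755,-.094,.061))
t=cam('top');s=cam('side')
cv2.imwrite('pics/m6.png',np.hstack([crop(t['image'],360,150,130,180,3),crop(s['image'],200,130,170,240,2.25)])[:,:,::-1])"
```

```text
t 15.85 tcp [ 0.6723 -0.0957  0.1472] [-179.93   -0.26  173.85] w 0.0872 g 0.0 F [ 0.8 -0.  -0.2]
 turn [-0.001 -0.005 -0.003]
  (0.6755, -0.094, 0.061) -> [-3.4  2.2 86.2]
```

View pics/m6.png

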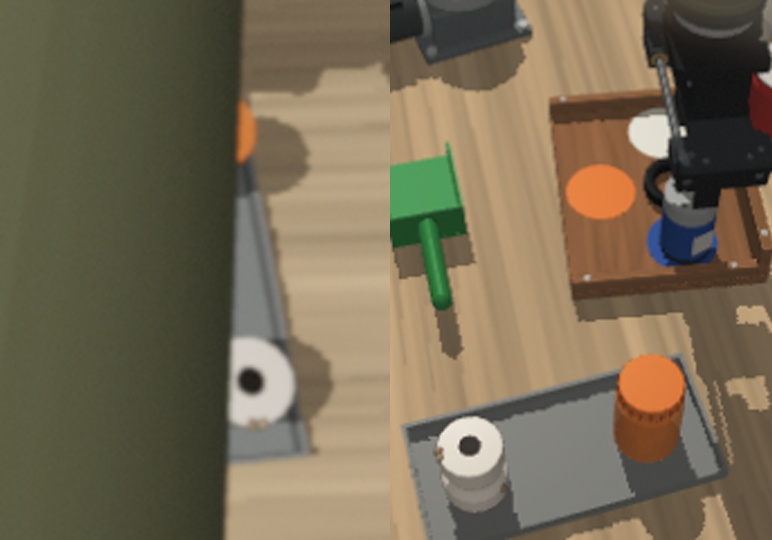

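Insulator (side tile (472,460)) and canister (650,405) both stand in the grey tray, with the gripper over the motor. Descending.

{"method": "drive_tool", "body": {"force": 35, "moves": [{"x":0,"y":0,"z":20,"rx":0,"ry":0,"rz":0,"fingers":-1},{"x":0,"y":0,"z":50,"rx":0,"ry":0,"rz":0,"fingers":-1},{"x":0,"y":0,"z":75,"rx":0,"ry":0,"rz":0,"fingers":-1},{"x":0,"y":0,"z":87,"rx":0,"ry":0,"rz":0,"fingers":-1},{"x":0,"y":0,"z":87,"rx":0,"ry":0,"rz":0,"fingers":-0.1},{"x":0,"y":0,"z":87,"rx":0,"ry":0,"rz":0,"fingers":0.2},{"x":0,"y":0,"z":87,"rx":0,"ry":0,"rz":0,"fingers":0.6},{"x":0,"y":0,"z":87,"rx":0,"ry":0,"rz":0,"fingers":1},{"x":0,"y":0,"z":87,"rx":0,"ry":0,"rz":0,"fingers":1},{"x":0,"y":0,"z":87,"rx":0,"ry":0,"rz":0,"fingers":1}]}}

```text
time_s: 17.2
tool_pos: [0.6752, -0.0936, 0.0632]
tool_rot: [180.0, 0.1, 174.0]
force: [-0.2, 0.6, 4.0]
grip_width: 0.0514
grasp_force: 35.0
```

```bash
python3 -c "
from h import *
go((.512,-.286,.2))"
```

```text
t 17.2 tcp [ 0.6752 -0.0936  0.0632] [1.7998e+02 5.0000e-02 1.7401e+02] w 0.0514 g 35.0005215452984 F [-0.2  0.6  4. ]
 turn [0.    0.001 0.   ]
  (0.512, -0.286, 0.2) -> [ 142.1 -208.3 -137. ]
```

{"method": "drive_tool", "body": {"moves": [{"x":0,"y":0,"z":-10,"rx":0,"ry":0,"rz":0,"fingers":1},{"x":0,"y":0,"z":-35,"rx":0,"ry":0,"rz":0,"fingers":1},{"x":0,"y":0,"z":-75,"rx":0,"ry":0,"rz":0,"fingers":1},{"x":4,"y":-6,"z":-110,"rx":0,"ry":0,"rz":0,"fingers":1},{"x":15,"y":-22,"z":-125,"rx":0,"ry":0,"rz":0,"fingers":1},{"x":36,"y":-53,"z":-130,"rx":0,"ry":0,"rz":0,"fingers":1},{"x":60,"y":-88,"z":-130,"rx":0,"ry":0,"rz":0,"fingers":1},{"x":84,"y":-123,"z":-130,"rx":0,"ry":0,"rz":0,"fingers":1},{"x":108,"y":-158,"z":-130,"rx":0,"ry":0,"rz":0,"fingers":1},{"x":128,"y":-188,"z":-125,"rx":0,"ry":0,"rz":0,"fingers":1},{"x":138,"y":-203,"z":-115,"rx":0,"ry":0,"rz":0,"fingers":1},{"x":142,"y":-208,"z":-90,"rx":0,"ry":0,"rz":0,"fingers":1},{"x":142,"y":-208,"z":-60,"rx":0,"ry":0,"rz":0,"fingers":1},{"x":142,"y":-208,"z":-30,"rx":0,"ry":0,"rz":0,"fingers":1},{"x":142,"y":-208,"z":-10,"rx":0,"ry":0,"rz":0,"fingers":1},{"x":142,"y":-208,"z":0,"rx":0,"ry":0,"rz":0,"fingers":1},{"x":142,"y":-208,"z":5,"rx":0,"ry":0,"rz":0,"fingers":1},{"x":142,"y":-208,"z":5,"rx":0,"ry":0,"rz":0,"fingers":1}]}}

```text
time_s: 19.45
tool_pos: [0.5122, -0.286, 0.058]
tool_rot: [-180.0, 0.0, 174.0]
force: [-0.4, 0.2, -3.4]
grip_width: 0.0515
grasp_force: 35.0
```

{"method": "drive_tool", "body": {"moves": [{"x":0,"y":0,"z":2,"rx":0,"ry":0,"rz":0,"fingers":1},{"x":0,"y":0,"z":3,"rx":0,"ry":0,"rz":0,"fingers":1},{"x":0,"y":0,"z":3,"rx":0,"ry":0,"rz":0,"fingers":1}]}}

```text
time_s: 19.82
tool_pos: [0.5123, -0.286, 0.0552]
tool_rot: [-180.0, 0.1, 174.0]
force: [-0.3, 0.2, -1.1]
grip_width: 0.0514
grasp_force: 35.0
```

{"method": "drive_tool", "body": {"moves": [{"x":0,"y":0,"z":1,"rx":0,"ry":0,"rz":0,"fingers":1},{"x":0,"y":0,"z":1,"rx":0,"ry":0,"rz":0,"fingers":0},{"x":0,"y":0,"z":1,"rx":0,"ry":0,"rz":0,"fingers":-1},{"x":0,"y":0,"z":0,"rx":0,"ry":0,"rz":0,"fingers":-1},{"x":0,"y":0,"z":0,"rx":0,"ry":0,"rz":0,"fingers":-1},{"x":0,"y":0,"z":-20,"rx":0,"ry":0,"rz":0,"fingers":-1},{"x":0,"y":0,"z":-60,"rx":0,"ry":0,"rz":0,"fingers":-1},{"x":0,"y":0,"z":-105,"rx":0,"ry":0,"rz":0,"fingers":-1},{"x":0,"y":0,"z":-130,"rx":0,"ry":0,"rz":0,"fingers":-1},{"x":0,"y":0,"z":-140,"rx":0,"ry":0,"rz":0,"fingers":-1}]}}

```text
time_s: 21.08
tool_pos: [0.5127, -0.2866, 0.1975]
tool_rot: [-180.0, 0.2, 174.0]
force: [1.0, 0.6, -0.1]
grip_width: 0.0867
grasp_force: 0.0
```

```bash
cat > disc.py <<'E'
from h import *
def meas():
    r={}
    for n in('top','side'):
        c=cam(n);im=c['image'];hsv=cv2.cvtColor(im,cv2.COLOR_RGB2HSV).astype(int);H,S,V=hsv[...,0],hsv[...,1],hsv[...,2]
        roi=np.zeros(H.shape,bool)
        if n=='top': roi[115:220,225:360]=1
        else: roi[160:262,262:375]=1
        for nm,m,z in(('orange',(H>=5)&(H<20)&(S>195)&(V>150),.012),('blue',(H>100)&(H<130)&(S>140),.012),('white',(S<70)&(V>130),.012),('ring',(V<62),None)):
            q=comps(m&roi,40)
            for a in q[:2]:
                cn=cv2.findContours(a[3].astype(np.uint8),cv2.RETR_EXTERNAL,cv2.CHAIN_APPROX_NONE)[0][0]
                e=cv2.fitEllipse(cn)
                print(n,nm,a[0],'px',np.round(e[0],1),'axes',np.round(e[1],1),plane(c,[e[0]],z or .021)[0].round(4))
    return
if __name__=='__main__':
    meas()
    s=cam('side');t=cam('top')
    cv2.imwrite('pics/m7.png',np.vstack([np.hstack([crop(t['image'],225,110,133,100,3),crop(s['image'],255,165,133,100,3)]),np.hstack([crop(t['image'],360,180,133,100,3),crop(s['image'],210,290,133,100,3)])])[:,:,::-1])
E
python3 disc.py
```

```text
top blue 750 px [322.1 165.4] axes [29.2 30.9] [ 0.6732 -0.0909  0.012 ]
top white 804 px [255.7 159.1] axes [29.8 32.7] [0.6909 0.0483 0.012 ]
top ring 719 px [287.9 129.3] axes [  6.4 162.3] [ 0.7525 -0.0214  0.021 ]
top ring 464 px [290.5 160.4] axes [28.2 30. ] [ 0.6828 -0.0245  0.021 ]
side blue 547 px [329.3 236.6] axes [21.8 30. ] [ 0.6742 -0.0903  0.012 ]
side white 514 px [320.3 189.1] axes [20.9 29.1] [0.692  0.0487 0.012 ]
side white 100 px [369.5 163.8] axes [ 8.9 14.2] [0.8353 0.1031 0.012 ]
side ring 3829 px [282.3 204. ] axes [ 45.  122.2] [0.5918 0.0164 0.021 ]
side ring 352 px [325.9 211.5] axes [22.8 25.9] [ 0.6836 -0.0269  0.021 ]
```

View pics/m7.png

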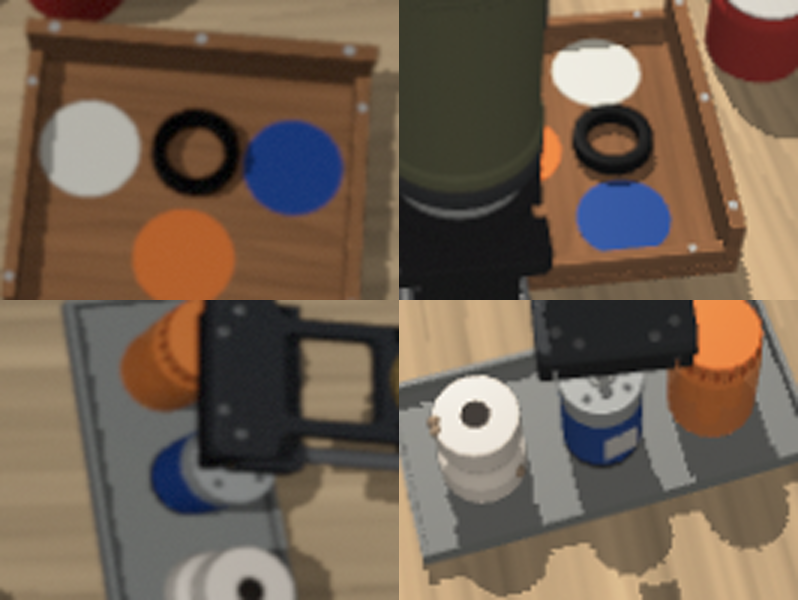

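The stock tray now holds only the ring (top tile (196,152)) and bare discs (white (90,148), blue (293,167), orange (183,258)). All three parts stand in the grey tray. Both cameras agree to about 1 mm, so I'll go to the ring.

{"method": "drive_tool", "body": {"moves": [{"x":-8,"y":15,"z":0,"rx":0,"ry":0,"rz":0,"fingers":-1},{"x":-25,"y":50,"z":0,"rx":0,"ry":0,"rz":0,"fingers":-1},{"x":-50,"y":98,"z":0,"rx":0,"ry":0,"rz":0,"fingers":-1},{"x":-75,"y":147,"z":0,"rx":0,"ry":0,"rz":0,"fingers":-1},{"x":-100,"y":196,"z":0,"rx":0,"ry":0,"rz":0,"fingers":-1},{"x":-122,"y":240,"z":15,"rx":0,"ry":0,"rz":0,"fingers":-1},{"x":-137,"y":268,"z":40,"rx":0,"ry":0,"rz":0,"fingers":-1},{"x":-142,"y":278,"z":75,"rx":0,"ry":0,"rz":0,"fingers":-1},{"x":-142,"y":278,"z":110,"rx":0,"ry":0,"rz":0,"fingers":-1},{"x":-142,"y":278,"z":140,"rx":0,"ry":0,"rz":0,"fingers":-1},{"x":-142,"y":278,"z":160,"rx":0,"ry":0,"rz":0,"fingers":-1},{"x":-142,"y":278,"z":167,"rx":0,"ry":0,"rz":0,"fingers":-1},{"x":-142,"y":278,"z":167,"rx":0,"ry":0,"rz":0,"fingers":-1}]}}

```text
time_s: 22.9
tool_pos: [0.6823, -0.024, 0.0276]
tool_rot: [180.0, 0.0, 174.0]
force: [0.3, 0.3, 0.2]
grip_width: 0.0871
grasp_force: 0.0
```

```bash
python3 -c "
from h import *
go((.6828,-.0248,.0225))"
```

```text
t 22.9 tcp [ 0.6823 -0.024   0.0276] [180.   0. 174.] w 0.0871 g 0.0 F [0.3 0.3 0.2]
 turn [0. 0. 0.]
  (0.6828, -0.0248, 0.0225) -> [-0.6 -0.8  5.1]
```

{"method": "drive_tool", "body": {"force": 20, "moves": [{"x":0,"y":-1,"z":3,"rx":0,"ry":0,"rz":0,"fingers":-1},{"x":0,"y":-1,"z":5,"rx":0,"ry":0,"rz":0,"fingers":-1},{"x":0,"y":-1,"z":5,"rx":0,"ry":0,"rz":0,"fingers":-0.2},{"x":0,"y":-1,"z":5,"rx":0,"ry":0,"rz":0,"fingers":0.1},{"x":0,"y":-1,"z":5,"rx":0,"ry":0,"rz":0,"fingers":0.5},{"x":0,"y":-1,"z":5,"rx":0,"ry":0,"rz":0,"fingers":1},{"x":0,"y":-1,"z":5,"rx":0,"ry":0,"rz":0,"fingers":1},{"x":0,"y":-1,"z":5,"rx":0,"ry":0,"rz":0,"fingers":1}]}}

```text
time_s: 23.9
tool_pos: [0.6822, -0.025, 0.0227]
tool_rot: [180.0, 0.0, 174.0]
force: [-0.9, 0.5, 1.3]
grip_width: 0.0622
grasp_force: 20.0
```

```bash
python3 -c "
from h import *
go((.517,.2792,.16),(.517,.2792,.125))"
```

```text
t 23.9 tcp [ 0.6822 -0.025   0.0227] [1.7998e+02 1.0000e-02 1.7400e+02] w 0.0622 g 20.00023186323233 F [-0.9  0.5  1.3]
 turn [0. 0. 0.]
  (0.517, 0.2792, 0.16) -> [ 196.   285.3 -137.2]
  (0.517, 0.2792, 0.125) -> [ 196.   285.3 -102.2]
```

{"method": "drive_tool", "body": {"moves": [{"x":0,"y":0,"z":-10,"rx":0,"ry":0,"rz":0,"fingers":1},{"x":0,"y":0,"z":-35,"rx":0,"ry":0,"rz":0,"fingers":1},{"x":0,"y":0,"z":-75,"rx":0,"ry":0,"rz":0,"fingers":1},{"x":5,"y":8,"z":-110,"rx":0,"ry":0,"rz":0,"fingers":1},{"x":18,"y":26,"z":-130,"rx":0,"ry":0,"rz":0,"fingers":1},{"x":42,"y":61,"z":-140,"rx":0,"ry":0,"rz":0,"fingers":1},{"x":68,"y":99,"z":-140,"rx":0,"ry":0,"rz":0,"fingers":1},{"x":94,"y":137,"z":-140,"rx":0,"ry":0,"rz":0,"fingers":1},{"x":120,"y":175,"z":-140,"rx":0,"ry":0,"rz":0,"fingers":1},{"x":146,"y":212,"z":-140,"rx":0,"ry":0,"rz":0,"fingers":1},{"x":171,"y":249,"z":-140,"rx":0,"ry":0,"rz":0,"fingers":1},{"x":188,"y":274,"z":-135,"rx":0,"ry":0,"rz":0,"fingers":1},{"x":196,"y":285,"z":-125,"rx":0,"ry":0,"rz":0,"fingers":1},{"x":196,"y":285,"z":-115,"rx":0,"ry":0,"rz":0,"fingers":1},{"x":196,"y":285,"z":-115,"rx":0,"ry":0,"rz":0,"fingers":1}]}}

```text
time_s: 25.78
tool_pos: [0.5172, 0.2763, 0.1363]
tool_rot: [-179.9, -0.1, 173.8]
force: [-0.2, -0.1, -0.7]
grip_width: 0.0616
grasp_force: 20.0
```

```bash
python3 -c "
from h import *
go((.517,.2792,.135),(.517,.2792,.092))
t=cam('top');s=cam('side')
print('proj shaft top side',(proj(s,[(.517,.2792,.11),(.517,.2792,.08)])-[170,50])*4)
cv2.imwrite('pics/m8.png',np.hstack([crop(s['image'],170,50,120,110,4),crop(t['image'],80,180,100,140,3.1428571)])[:,:,::-1])"
```

```text
t 25.77 tcp [0.5172 0.2763 0.1363] [-1.7986e+02 -6.0000e-02  1.7385e+02] w 0.0616 g 19.999681853223592 F [-0.2 -0.1 -0.7]
 turn [-0.003 -0.001 -0.003]
  (0.517, 0.2792, 0.135) -> [0.5 2.9 1.3]
  (0.517, 0.2792, 0.092) -> [ 0.5  3.  44.3]
proj shaft top side [[240.4032423  228.62159895]
 [244.07031061 265.39572567]]
```

View pics/m8.png

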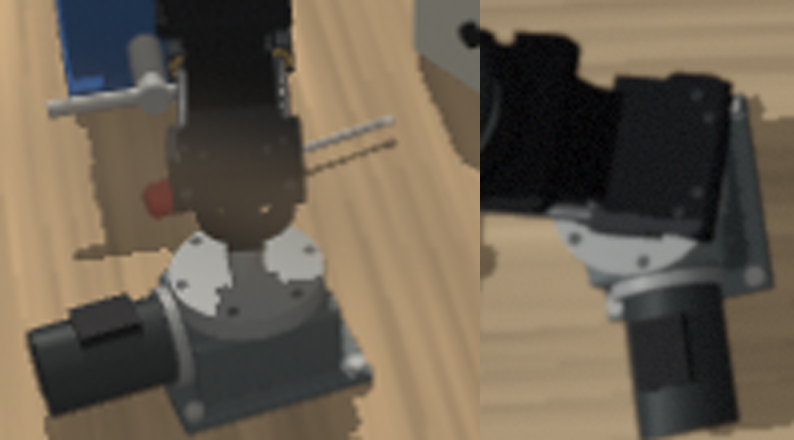

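The ring is held (61.6 mm) above the shaft; the gripper hides it (side tile (245,215)), with the flange right below. Lowering while watching the force.

{"method": "drive_tool", "body": {"moves": [{"x":0,"y":0,"z":6,"rx":0,"ry":0,"rz":0,"fingers":1},{"x":0,"y":0,"z":14,"rx":0,"ry":0,"rz":0,"fingers":1},{"x":0,"y":0,"z":22,"rx":0,"ry":0,"rz":0,"fingers":1},{"x":0,"y":0,"z":28,"rx":0,"ry":0,"rz":0,"fingers":1},{"x":0,"y":0,"z":28,"rx":0,"ry":0,"rz":0,"fingers":1}]}}

```text
time_s: 26.5
tool_pos: [0.5165, 0.2786, 0.1088]
tool_rot: [-180.0, -0.1, 174.0]
force: [-0.5, 0.7, -0.6]
grip_width: 0.0619
grasp_force: 20.0
```

{"method": "drive_tool", "body": {"moves": [{"x":0,"y":0,"z":7,"rx":0,"ry":0,"rz":0,"fingers":1},{"x":0,"y":0,"z":13,"rx":0,"ry":0,"rz":0,"fingers":1},{"x":0,"y":0,"z":17,"rx":0,"ry":0,"rz":0,"fingers":1},{"x":0,"y":0,"z":17,"rx":0,"ry":0,"rz":0,"fingers":1}]}}

```text
time_s: 27.0
tool_pos: [0.5166, 0.2786, 0.0921]
tool_rot: [-180.0, -0.0, 174.0]
force: [-0.5, 0.4, -0.0]
grip_width: 0.0618
grasp_force: 20.0
```

{"method": "drive_tool", "body": {"moves": [{"x":0,"y":0,"z":1,"rx":0,"ry":0,"rz":0,"fingers":1},{"x":0,"y":0,"z":1,"rx":0,"ry":0,"rz":0,"fingers":0},{"x":0,"y":0,"z":1,"rx":0,"ry":0,"rz":0,"fingers":-1},{"x":0,"y":0,"z":1,"rx":0,"ry":0,"rz":0,"fingers":-1},{"x":0,"y":0,"z":0,"rx":0,"ry":0,"rz":0,"fingers":-1},{"x":0,"y":0,"z":-15,"rx":0,"ry":0,"rz":0,"fingers":-1},{"x":0,"y":0,"z":-45,"rx":0,"ry":0,"rz":0,"fingers":-1},{"x":0,"y":0,"z":-85,"rx":0,"ry":0,"rz":0,"fingers":-1},{"x":0,"y":-20,"z":-105,"rx":0,"ry":0,"rz":0,"fingers":-1},{"x":0,"y":-60,"z":-110,"rx":0,"ry":0,"rz":0,"fingers":-1},{"x":0,"y":-110,"z":-110,"rx":0,"ry":0,"rz":0,"fingers":-1},{"x":0,"y":-160,"z":-110,"rx":0,"ry":0,"rz":0,"fingers":-1},{"x":0,"y":-210,"z":-110,"rx":0,"ry":0,"rz":0,"fingers":-1},{"x":0,"y":-260,"z":-110,"rx":0,"ry":0,"rz":0,"fingers":-1}]}}

```text
time_s: 28.75
tool_pos: [0.4898, 0.0185, 0.2039]
tool_rot: [179.9, 0.1, 174.0]
force: [0.8, 0.8, 0.2]
grip_width: 0.0867
grasp_force: 0.0
```

```bash
python3 -c "
from h import *
go((.4354,-.291,.2),(.4354,-.291,.0554))
t=cam('top');s=cam('side')
cv2.imwrite('pics/m9.png',np.hstack([crop(s['image'],170,80,120,110,4),crop(t['image'],80,180,100,140,3.1428571)])[:,:,::-1])"
```

```text
t 28.75 tcp [0.4898 0.0185 0.2039] [1.7993e+02 1.0000e-01 1.7398e+02] w 0.0867 g 0.0 F [0.8 0.8 0.2]
 turn [ 0.001  0.002 -0.   ]
  (0.4354, -0.291, 0.2) -> [  21.6 -313.5    3.5]
  (0.4354, -0.291, 0.0554) -> [  21.9 -313.6  148.1]
```

View pics/m9.png

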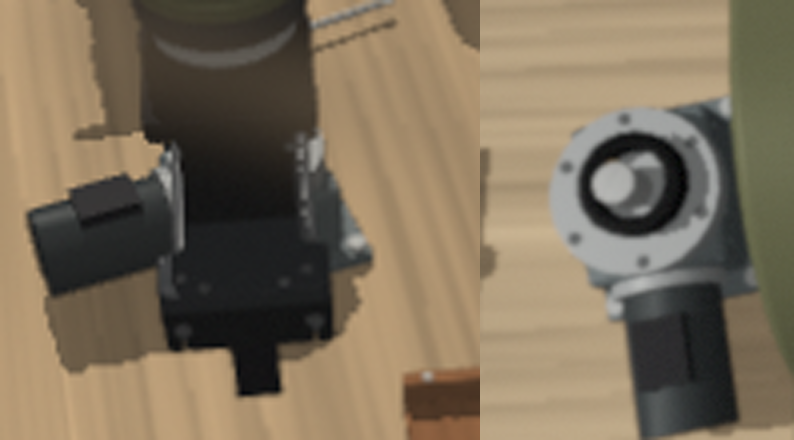

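The ring lies flat on the flange round the shaft (top tile (633,185)). Now I'll bring the parts back, insulator first.

{"method": "drive_tool", "body": {"force": 30, "moves": [{"x":2,"y":-30,"z":0,"rx":0,"ry":0,"rz":0,"fingers":-1},{"x":5,"y":-75,"z":0,"rx":0,"ry":0,"rz":0,"fingers":-1},{"x":9,"y":-125,"z":0,"rx":0,"ry":0,"rz":0,"fingers":-1},{"x":12,"y":-175,"z":0,"rx":0,"ry":0,"rz":0,"fingers":-1},{"x":16,"y":-225,"z":0,"rx":0,"ry":0,"rz":0,"fingers":-1},{"x":19,"y":-270,"z":5,"rx":0,"ry":0,"rz":0,"fingers":-1},{"x":21,"y":-300,"z":15,"rx":0,"ry":0,"rz":0,"fingers":-1},{"x":22,"y":-314,"z":30,"rx":0,"ry":0,"rz":0,"fingers":-1},{"x":22,"y":-314,"z":60,"rx":0,"ry":0,"rz":0,"fingers":-1},{"x":22,"y":-314,"z":95,"rx":0,"ry":0,"rz":0,"fingers":-1},{"x":22,"y":-314,"z":125,"rx":0,"ry":0,"rz":0,"fingers":-1},{"x":22,"y":-314,"z":142,"rx":0,"ry":0,"rz":0,"fingers":-1},{"x":22,"y":-314,"z":147,"rx":0,"ry":0,"rz":0,"fingers":-1},{"x":22,"y":-314,"z":147,"rx":0,"ry":0,"rz":0,"fingers":-0.1},{"x":22,"y":-314,"z":147,"rx":0,"ry":0,"rz":0,"fingers":0.2},{"x":22,"y":-314,"z":147,"rx":0,"ry":0,"rz":0,"fingers":0.6},{"x":22,"y":-314,"z":147,"rx":0,"ry":0,"rz":0,"fingers":1},{"x":22,"y":-314,"z":147,"rx":0,"ry":0,"rz":0,"fingers":1},{"x":22,"y":-314,"z":147,"rx":0,"ry":0,"rz":0,"fingers":1}]}}

```text
time_s: 31.22
tool_pos: [0.4353, -0.2901, 0.0559]
tool_rot: [-180.0, 0.0, 174.0]
force: [-0.0, -0.9, 3.7]
grip_width: 0.0531
grasp_force: 30.0
```

Run:
```python
from disc import *
go((.691,.049,.2),(.691,.049,.066))
c=cam('top');hsv=cv2.cvtColor(c['image'],cv2.COLOR_RGB2HSV).astype(int);H,S,V=hsv[...,0],hsv[...,1],hsv[...,2]
roi=np.zeros(H.shape,bool);roi[170:220,262:315]=1
for a in comps((S>175)&(H<16)&(V>130)&roi)[:2]:
    e=cv2.fitEllipse(cv2.findContours(a[3].astype(np.uint8),0,1)[0][0]);print(a[0],e,plane(c,[e[0]],.012))
meas()
```

```text
t 31.23 tcp [ 0.4353 -0.2901  0.0559] [-1.7999e+02  4.0000e-02  1.7399e+02] w 0.0531 g 29.987332368675936 F [-0.  -0.9  3.7]
 turn [-0.     0.001 -0.   ]
  (0.691, 0.049, 0.2) -> [-218.9  364.  -144. ]
  (0.691, 0.049, 0.066) -> [-218.8  364.   -10. ]
864 ((285.65472412109375, 195.74681091308594), (31.888673782348633, 32.69361877441406), 89.34490203857422) [[ 0.60958782 -0.01238107  0.012     ]]
top blue 751 px [322.2 165.5] axes [29.2 30.9] [ 0.6731 -0.091   0.012 ]
top white 805 px [255.7 159.1] axes [29.9 32.7] [0.6909 0.0483 0.012 ]
top ring 712 px [286.3 129.2] axes [  6.3 163.9] [ 0.7528 -0.0181  0.021 ]
side blue 544 px [329.3 236.7] axes [21.6 30.1] [ 0.6742 -0.0905  0.012 ]
side white 514 px [320.3 189.1] axes [20.9 29.2] [0.692  0.0486 0.012 ]
side white 99 px [369.5 163.8] axes [ 8.8 14.3] [0.8354 0.1032 0.012 ]
```

{"method": "drive_tool", "body": {"moves": [{"x":0,"y":0,"z":-10,"rx":0,"ry":0,"rz":0,"fingers":1},{"x":0,"y":0,"z":-35,"rx":0,"ry":0,"rz":0,"fingers":1},{"x":0,"y":0,"z":-75,"rx":0,"ry":0,"rz":0,"fingers":1},{"x":-7,"y":12,"z":-110,"rx":0,"ry":0,"rz":0,"fingers":1},{"x":-22,"y":36,"z":-125,"rx":0,"ry":0,"rz":0,"fingers":1},{"x":-45,"y":75,"z":-130,"rx":0,"ry":0,"rz":0,"fingers":1},{"x":-69,"y":115,"z":-130,"rx":0,"ry":0,"rz":0,"fingers":1},{"x":-93,"y":155,"z":-130,"rx":0,"ry":0,"rz":0,"fingers":1},{"x":-117,"y":195,"z":-130,"rx":0,"ry":0,"rz":0,"fingers":1},{"x":-141,"y":235,"z":-130,"rx":0,"ry":0,"rz":0,"fingers":1},{"x":-165,"y":275,"z":-130,"rx":0,"ry":0,"rz":0,"fingers":1},{"x":-189,"y":315,"z":-130,"rx":0,"ry":0,"rz":0,"fingers":1},{"x":-208,"y":347,"z":-125,"rx":0,"ry":0,"rz":0,"fingers":1},{"x":-216,"y":361,"z":-110,"rx":0,"ry":0,"rz":0,"fingers":1},{"x":-218,"y":365,"z":-80,"rx":0,"ry":0,"rz":0,"fingers":1},{"x":-218,"y":365,"z":-50,"rx":0,"ry":0,"rz":0,"fingers":1},{"x":-218,"y":365,"z":-28,"rx":0,"ry":0,"rz":0,"fingers":1},{"x":-218,"y":365,"z":-17,"rx":0,"ry":0,"rz":0,"fingers":1},{"x":-218,"y":365,"z":-13,"rx":0,"ry":0,"rz":0,"fingers":1},{"x":-218,"y":365,"z":-13,"rx":0,"ry":0,"rz":0,"fingers":1}]}}

```text
time_s: 33.88
tool_pos: [0.6905, 0.0502, 0.0693]
tool_rot: [180.0, 0.1, 174.0]
force: [0.1, 0.3, -2.2]
grip_width: 0.0531
grasp_force: 30.0
```

```bash
python3 -c "
from h import *
go((.6905,.0498,.0639))"
```

```text
t 33.88 tcp [0.6905 0.0502 0.0693] [1.7999e+02 6.0000e-02 1.7399e+02] w 0.0531 g 29.989177978322914 F [ 0.1  0.3 -2.2]
 turn [ 0.     0.001 -0.   ]
  (0.6905, 0.0498, 0.0639) -> [-0.1 -0.4  5.4]
```

{"method": "drive_tool", "body": {"moves": [{"x":0,"y":0,"z":3,"rx":0,"ry":0,"rz":0,"fingers":1},{"x":0,"y":0,"z":5,"rx":0,"ry":0,"rz":0,"fingers":1},{"x":0,"y":0,"z":6,"rx":0,"ry":0,"rz":0,"fingers":1},{"x":0,"y":0,"z":6,"rx":0,"ry":0,"rz":0,"fingers":1}]}}

```text
time_s: 34.38
tool_pos: [0.6904, 0.0504, 0.064]
tool_rot: [180.0, 0.1, 174.0]
force: [-3.6, -0.1, 5.8]
grip_width: 0.053
grasp_force: 30.0
```

{"method": "drive_tool", "body": {"moves": [{"x":0,"y":0,"z":6,"rx":0,"ry":0,"rz":0,"fingers":0},{"x":0,"y":0,"z":6,"rx":0,"ry":0,"rz":0,"fingers":-1},{"x":0,"y":0,"z":5,"rx":0,"ry":0,"rz":0,"fingers":-1},{"x":0,"y":0,"z":5,"rx":0,"ry":0,"rz":0,"fingers":-1},{"x":0,"y":0,"z":-20,"rx":0,"ry":0,"rz":0,"fingers":-1},{"x":0,"y":0,"z":-60,"rx":0,"ry":0,"rz":0,"fingers":-1},{"x":0,"y":0,"z":-105,"rx":0,"ry":0,"rz":0,"fingers":-1},{"x":5,"y":-12,"z":-130,"rx":0,"ry":0,"rz":0,"fingers":-1},{"x":18,"y":-45,"z":-135,"rx":0,"ry":0,"rz":0,"fingers":-1},{"x":37,"y":-92,"z":-135,"rx":0,"ry":0,"rz":0,"fingers":-1},{"x":56,"y":-139,"z":-135,"rx":0,"ry":0,"rz":0,"fingers":-1},{"x":75,"y":-187,"z":-135,"rx":0,"ry":0,"rz":0,"fingers":-1},{"x":94,"y":-234,"z":-135,"rx":0,"ry":0,"rz":0,"fingers":-1},{"x":113,"y":-281,"z":-135,"rx":0,"ry":0,"rz":0,"fingers":-1},{"x":131,"y":-326,"z":-130,"rx":0,"ry":0,"rz":0,"fingers":-1},{"x":140,"y":-348,"z":-115,"rx":0,"ry":0,"rz":0,"fingers":-1},{"x":142,"y":-353,"z":-100,"rx":0,"ry":0,"rz":0,"fingers":-1},{"x":142,"y":-353,"z":-90,"rx":0,"ry":0,"rz":0,"fingers":-1},{"x":142,"y":-353,"z":-90,"rx":0,"ry":0,"rz":0,"fingers":-1}]}}

```text
time_s: 36.75
tool_pos: [0.5121, -0.2838, 0.1512]
tool_rot: [179.9, -0.1, 174.1]
force: [0.6, 0.0, 0.1]
grip_width: 0.0869
grasp_force: 0.0
```

```bash
python3 -c "
from h import *
go((.5123,-.286,.0555))"
```

```text
t 36.75 tcp [ 0.5121 -0.2838  0.1512] [ 1.7994e+02 -1.2000e-01  1.7414e+02] w 0.0869 g 0.0 F [0.6 0.  0.1]
 turn [ 0.001 -0.002  0.002]
  (0.5123, -0.286, 0.0555) -> [-0.6 -2.2 95.7]
```

{"method": "drive_tool", "body": {"force": 35, "moves": [{"x":0,"y":-1,"z":20,"rx":0,"ry":0,"rz":0,"fingers":-1},{"x":0,"y":-1,"z":50,"rx":0,"ry":0,"rz":0,"fingers":-1},{"x":0,"y":-1,"z":80,"rx":0,"ry":0,"rz":0,"fingers":-1},{"x":0,"y":-1,"z":96,"rx":0,"ry":0,"rz":0,"fingers":-1},{"x":0,"y":-1,"z":96,"rx":0,"ry":0,"rz":0,"fingers":-0.1},{"x":0,"y":-1,"z":96,"rx":0,"ry":0,"rz":0,"fingers":0.2},{"x":0,"y":-1,"z":96,"rx":0,"ry":0,"rz":0,"fingers":0.6},{"x":0,"y":-1,"z":96,"rx":0,"ry":0,"rz":0,"fingers":1},{"x":0,"y":-1,"z":96,"rx":0,"ry":0,"rz":0,"fingers":1},{"x":0,"y":-1,"z":96,"rx":0,"ry":0,"rz":0,"fingers":1}]}}

```text
time_s: 38.0
tool_pos: [0.5122, -0.2866, 0.0572]
tool_rot: [180.0, 0.1, 174.0]
force: [-0.6, 1.3, 4.7]
grip_width: 0.0514
grasp_force: 35.0
```

```bash
python3 -c "
from h import *
go((.6745,-.0923,.2),(.6745,-.0923,.0632))"
```

```text
t 38.0 tcp [ 0.5122 -0.2866  0.0572] [1.7997e+02 6.0000e-02 1.7401e+02] w 0.0514 g 34.98871217016131 F [-0.6  1.3  4.7]
 turn [0.001 0.001 0.   ]
  (0.6745, -0.0923, 0.2) -> [-141.2  210.3 -142.5]
  (0.6745, -0.0923, 0.0632) -> [-141.1  210.2   -5.7]
```

{"method": "drive_tool", "body": {"moves": [{"x":0,"y":0,"z":-10,"rx":0,"ry":0,"rz":0,"fingers":1},{"x":0,"y":0,"z":-35,"rx":0,"ry":0,"rz":0,"fingers":1},{"x":0,"y":0,"z":-75,"rx":0,"ry":0,"rz":0,"fingers":1},{"x":0,"y":5,"z":-110,"rx":0,"ry":0,"rz":0,"fingers":1},{"x":-12,"y":22,"z":-125,"rx":0,"ry":0,"rz":0,"fingers":1},{"x":-33,"y":53,"z":-130,"rx":0,"ry":0,"rz":0,"fingers":1},{"x":-58,"y":88,"z":-130,"rx":0,"ry":0,"rz":0,"fingers":1},{"x":-82,"y":123,"z":-130,"rx":0,"ry":0,"rz":0,"fingers":1},{"x":-106,"y":158,"z":-130,"rx":0,"ry":0,"rz":0,"fingers":1},{"x":-127,"y":189,"z":-130,"rx":0,"ry":0,"rz":0,"fingers":1},{"x":-138,"y":205,"z":-115,"rx":0,"ry":0,"rz":0,"fingers":1},{"x":-141,"y":210,"z":-90,"rx":0,"ry":0,"rz":0,"fingers":1},{"x":-141,"y":210,"z":-60,"rx":0,"ry":0,"rz":0,"fingers":1},{"x":-141,"y":210,"z":-35,"rx":0,"ry":0,"rz":0,"fingers":1},{"x":-141,"y":210,"z":-20,"rx":0,"ry":0,"rz":0,"fingers":1},{"x":-141,"y":210,"z":-13,"rx":0,"ry":0,"rz":0,"fingers":1},{"x":-141,"y":210,"z":-11,"rx":0,"ry":0,"rz":0,"fingers":1},{"x":-141,"y":210,"z":-11,"rx":0,"ry":0,"rz":0,"fingers":1}]}}

```text
time_s: 40.25
tool_pos: [0.6745, -0.0929, 0.0684]
tool_rot: [180.0, 0.1, 174.0]
force: [0.2, 0.5, -3.8]
grip_width: 0.0514
grasp_force: 35.0
```

{"method": "drive_tool", "body": {"moves": [{"x":0,"y":0,"z":2,"rx":0,"ry":0,"rz":0,"fingers":1},{"x":0,"y":0,"z":4,"rx":0,"ry":0,"rz":0,"fingers":1},{"x":0,"y":0,"z":4,"rx":0,"ry":0,"rz":0,"fingers":1}]}}

```text
time_s: 40.62
tool_pos: [0.6745, -0.0927, 0.0652]
tool_rot: [180.0, 0.1, 174.0]
force: [-3.1, 0.6, 4.8]
grip_width: 0.0514
grasp_force: 35.0
```

{"method": "drive_tool", "body": {"moves": [{"x":0,"y":0,"z":4,"rx":0,"ry":0,"rz":0,"fingers":0},{"x":0,"y":0,"z":4,"rx":0,"ry":0,"rz":0,"fingers":-1},{"x":0,"y":0,"z":3,"rx":0,"ry":0,"rz":0,"fingers":-1},{"x":0,"y":0,"z":3,"rx":0,"ry":0,"rz":0,"fingers":-1},{"x":0,"y":0,"z":-20,"rx":0,"ry":0,"rz":0,"fingers":-1},{"x":0,"y":0,"z":-60,"rx":0,"ry":0,"rz":0,"fingers":-1},{"x":0,"y":0,"z":-100,"rx":0,"ry":0,"rz":0,"fingers":-1},{"x":5,"y":-12,"z":-120,"rx":0,"ry":0,"rz":0,"fingers":-1},{"x":15,"y":-45,"z":-120,"rx":0,"ry":0,"rz":0,"fingers":-1},{"x":30,"y":-90,"z":-120,"rx":0,"ry":0,"rz":0,"fingers":-1},{"x":45,"y":-135,"z":-120,"rx":0,"ry":0,"rz":0,"fingers":-1},{"x":58,"y":-172,"z":-110,"rx":0,"ry":0,"rz":0,"fingers":-1},{"x":64,"y":-190,"z":-95,"rx":0,"ry":0,"rz":0,"fingers":-1},{"x":64,"y":-192,"z":-85,"rx":0,"ry":0,"rz":0,"fingers":-1},{"x":64,"y":-192,"z":-85,"rx":0,"ry":0,"rz":0,"fingers":-1}]}}

```text
time_s: 42.5
tool_pos: [0.5906, -0.2746, 0.147]
tool_rot: [179.9, -0.1, 174.1]
force: [0.3, 0.9, 0.4]
grip_width: 0.0868
grasp_force: 0.0
```

```bash
python3 -c "
from h import *
go((.5902,-.277,.0515))"
```

```text
t 42.5 tcp [ 0.5906 -0.2746  0.147 ] [ 1.7990e+02 -1.2000e-01  1.7412e+02] w 0.0868 g 0.0 F [0.3 0.9 0.4]
 turn [ 0.002 -0.002  0.002]
  (0.5902, -0.277, 0.0515) -> [-0.  -2.6 95.5]
```

{"method": "drive_tool", "body": {"force": 30, "moves": [{"x":0,"y":-1,"z":20,"rx":0,"ry":0,"rz":0,"fingers":-1},{"x":0,"y":-1,"z":50,"rx":0,"ry":0,"rz":0,"fingers":-1},{"x":0,"y":-1,"z":80,"rx":0,"ry":0,"rz":0,"fingers":-1},{"x":0,"y":-1,"z":96,"rx":0,"ry":0,"rz":0,"fingers":-1},{"x":0,"y":-1,"z":96,"rx":0,"ry":0,"rz":0,"fingers":-0.1},{"x":0,"y":-1,"z":96,"rx":0,"ry":0,"rz":0,"fingers":0.2},{"x":0,"y":-1,"z":96,"rx":0,"ry":0,"rz":0,"fingers":0.6},{"x":0,"y":-1,"z":96,"rx":0,"ry":0,"rz":0,"fingers":1},{"x":0,"y":-1,"z":96,"rx":0,"ry":0,"rz":0,"fingers":1},{"x":0,"y":-1,"z":96,"rx":0,"ry":0,"rz":0,"fingers":1}]}}

```text
time_s: 43.75
tool_pos: [0.5908, -0.278, 0.0536]
tool_rot: [180.0, 0.1, 174.0]
force: [-1.4, 0.8, 5.6]
grip_width: 0.0576
grasp_force: 30.0
```

```bash
python3 -c "
from h import *
go((.6115,-.0135,.2),(.6115,-.0135,.0595))"
```

```text
t 43.75 tcp [ 0.5908 -0.278   0.0536] [1.7998e+02 9.0000e-02 1.7400e+02] w 0.0576 g 29.999096179381013 F [-1.4  0.8  5.6]
 turn [0.    0.002 0.   ]
  (0.6115, -0.0135, 0.2) -> [   6.8  265.3 -146.3]
  (0.6115, -0.0135, 0.0595) -> [  7.  265.2  -5.8]
```

{"method": "drive_tool", "body": {"moves": [{"x":0,"y":0,"z":-10,"rx":0,"ry":0,"rz":0,"fingers":1},{"x":0,"y":0,"z":-35,"rx":0,"ry":0,"rz":0,"fingers":1},{"x":0,"y":0,"z":-75,"rx":0,"ry":0,"rz":0,"fingers":1},{"x":0,"y":5,"z":-110,"rx":0,"ry":0,"rz":0,"fingers":1},{"x":1,"y":25,"z":-130,"rx":0,"ry":0,"rz":0,"fingers":1},{"x":2,"y":60,"z":-140,"rx":0,"ry":0,"rz":0,"fingers":1},{"x":3,"y":105,"z":-140,"rx":0,"ry":0,"rz":0,"fingers":1},{"x":4,"y":150,"z":-140,"rx":0,"ry":0,"rz":0,"fingers":1},{"x":5,"y":195,"z":-140,"rx":0,"ry":0,"rz":0,"fingers":1},{"x":6,"y":235,"z":-140,"rx":0,"ry":0,"rz":0,"fingers":1},{"x":7,"y":258,"z":-125,"rx":0,"ry":0,"rz":0,"fingers":1},{"x":7,"y":265,"z":-95,"rx":0,"ry":0,"rz":0,"fingers":1},{"x":7,"y":265,"z":-60,"rx":0,"ry":0,"rz":0,"fingers":1},{"x":7,"y":265,"z":-35,"rx":0,"ry":0,"rz":0,"fingers":1},{"x":7,"y":265,"z":-20,"rx":0,"ry":0,"rz":0,"fingers":1},{"x":7,"y":265,"z":-13,"rx":0,"ry":0,"rz":0,"fingers":1},{"x":7,"y":265,"z":-11,"rx":0,"ry":0,"rz":0,"fingers":1},{"x":7,"y":265,"z":-11,"rx":0,"ry":0,"rz":0,"fingers":1}]}}

```text
time_s: 46.0
tool_pos: [0.6114, -0.0138, 0.0643]
tool_rot: [180.0, 0.1, 174.0]
force: [1.1, -0.1, -2.1]
grip_width: 0.0575
grasp_force: 30.0
```

{"method": "drive_tool", "body": {"moves": [{"x":0,"y":0,"z":2,"rx":0,"ry":0,"rz":0,"fingers":1},{"x":0,"y":0,"z":3,"rx":0,"ry":0,"rz":0,"fingers":1},{"x":0,"y":0,"z":3,"rx":0,"ry":0,"rz":0,"fingers":1}]}}

```text
time_s: 46.38
tool_pos: [0.6113, -0.0136, 0.0616]
tool_rot: [180.0, 0.1, 174.0]
force: [-2.3, -0.6, 5.5]
grip_width: 0.0576
grasp_force: 30.0
```

{"method": "drive_tool", "body": {"moves": [{"x":0,"y":0,"z":3,"rx":0,"ry":0,"rz":0,"fingers":0},{"x":0,"y":0,"z":3,"rx":0,"ry":0,"rz":0,"fingers":-1},{"x":0,"y":0,"z":2,"rx":0,"ry":0,"rz":0,"fingers":-1},{"x":0,"y":0,"z":2,"rx":0,"ry":0,"rz":0,"fingers":-1},{"x":0,"y":0,"z":-20,"rx":0,"ry":0,"rz":0,"fingers":-1},{"x":0,"y":0,"z":-60,"rx":0,"ry":0,"rz":0,"fingers":-1},{"x":0,"y":0,"z":-105,"rx":0,"ry":0,"rz":0,"fingers":-1},{"x":6,"y":-15,"z":-130,"rx":0,"ry":0,"rz":0,"fingers":-1},{"x":16,"y":-50,"z":-135,"rx":0,"ry":0,"rz":0,"fingers":-1},{"x":32,"y":-100,"z":-140,"rx":0,"ry":0,"rz":0,"fingers":-1},{"x":48,"y":-150,"z":-140,"rx":0,"ry":0,"rz":0,"fingers":-1},{"x":64,"y":-200,"z":-140,"rx":0,"ry":0,"rz":0,"fingers":-1},{"x":80,"y":-250,"z":-140,"rx":0,"ry":0,"rz":0,"fingers":-1},{"x":90,"y":-290,"z":-140,"rx":0,"ry":0,"rz":0,"fingers":-1},{"x":90,"y":-300,"z":-140,"rx":0,"ry":0,"rz":0,"fingers":-1},{"x":90,"y":-300,"z":-140,"rx":0,"ry":0,"rz":0,"fingers":-1}]}}

```text
time_s: 48.38
tool_pos: [0.4903, -0.3028, 0.2013]
tool_rot: [180.0, 0.1, 173.9]
force: [0.6, -0.1, -0.4]
grip_width: 0.0867
grasp_force: 0.0
```

Run:
```python
from h import *
go()
s=cam('side');t=cam('top')
cv2.imwrite('pics/m10.png',np.vstack([np.hstack([crop(t['image'],225,115,133,100,3),crop(t['image'],70,200,133,100,3)]),np.hstack([crop(s['image'],260,150,133,100,3),crop(s['image'],170,80,133,100,3)])])[:,:,::-1])
P=[(.6096,-.0124,.104),(.6914,.0485,.084),(.6735,-.0907,.094)]
print('expected tops top',((proj(t,P)-[225,115])*3+1).round(0).tolist(),'side',((proj(s,P)-[260,150])*3+[1,301]).round(0).tolist())
```

```text
t 48.38 tcp [ 0.4903 -0.3028  0.2013] [1.7999e+02 6.0000e-02 1.7394e+02] w 0.0867 g 0.0 F [ 0.6 -0.1 -0.4]
 turn [ 0.     0.001 -0.001]
expected tops top [[185.0, 205.0], [86.0, 94.0], [306.0, 109.0]] side [[101.0, 415.0], [187.0, 356.0], [217.0, 492.0]]
```

View pics/m10.png

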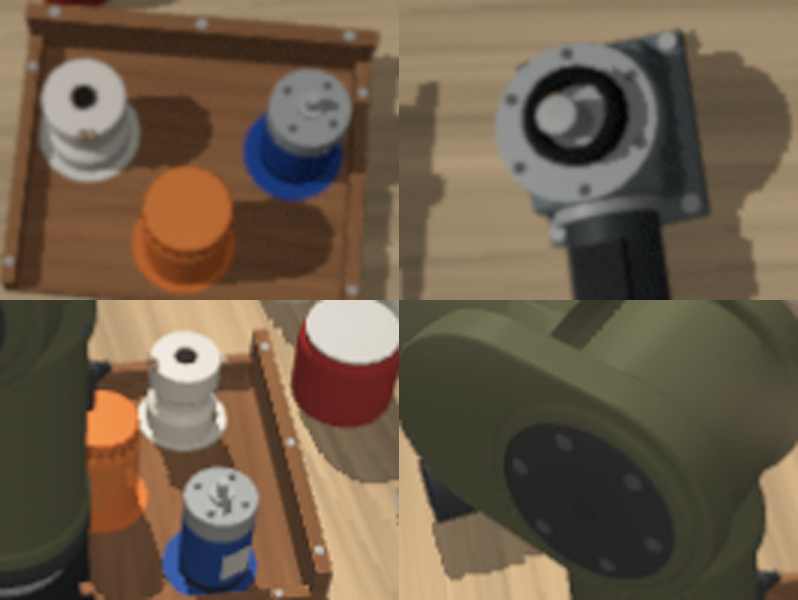

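All three stand upright on their own discs: canister top at (187,209) against (185,205) expected, insulator (84,97) against (86,94), motor (309,107) against (306,109). That puts each within about 3 mm of the middle. The ring lies flat round the shaft and the gripper is clear, so I'll hand in.

```bash
python3 -c "
from cell import workorder
print(workorder.sign_off())"
```

```text
the job is handed in; nothing more can be done
None
```

The job is done and handed in at about 48 s of the 138 s allowed: the ring lies flat on the drive's flange, the canister, insulator and motor stand within about 3 mm of the middle of their own discs, and I kept the arm clear of the scoop (its final position was not re-measured).

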